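# Point-and-call check before a test run

### The arm

A 6-joint arm with a two-finger parallel gripper is mounted at the origin on a cart in front of the work surface, level with it; the furniture and walls round the work are solid. World frame = base frame: x ahead of the robot, y to its left, z up, the work surface at z = 0. Lengths are in mm, angles in rad, forces in N, time in s.
With the tool pointing down it reaches from about 400 to 925 mm from the base axis. Payload 12.5 kg.
Tool frame: the origin (TCP) lies on the centre line of the jaws, within the pads' length; the fingertips stand 14 mm ahead of it and the grasp point (between the pads) lies 5 mm behind it; z points along the fingers, x is the direction in which the jaws open and shut, and the axes are right-handed (so a half turn about z gives the same grasp; the last joint's range is limited). The gripper opens to 95 mm and grips with 3 to 60 N. Pads are 20 mm wide; open, the fingers measure 119 mm over their backs; the gripper's body (75 mm by 180 mm) begins 59 mm behind the grasp point.
Start: joints at [1.019, 0.491, 1.559, -0, 1.092, -0.106], TCP at [269.474, 563.943, 204.461] pointing down, gripper open.
Joint ranges: [-3.1, 3.1], [-0.84, 2.19], [0.05, 2.79], [-1.13, 4.28], [0.06, 2.93], [-2.69, 2.69]. Speed limits (rad/s): [2.22, 2.22, 2.79, 3.14, 3.14, 3.14].

### API

Orientations are given as [roll, pitch, yaw] about the fixed x, y, z axes, in that order (R = Rz(yaw) Ry(pitch) Rx(roll)).
In Python, from cell import state, read_camera, job_done gives the robot as it stands.
- The arm moves only by the shell command python3 -m handwheel 'ROWS'. ROWS is JSON, a list of rows, each an object of numbers: "hand": the finger opening in m, from 0 to 0.0951; "x", "y", "z": the shift along the world's x, y, z in m; "spin": the turn about the world's z in units of 5 degrees (1.0 is 5 degrees). In form: [{"hand": .., "x": .., "y": .., "z": .., "spin": ..}, ...]. A call has 1 to 20 rows; each row is the pose to reach, as a shift and turn from the pose commanded when the call began; what a row does not reach only later rows make up. A row lasts 1/12 s, in which the tool goes at most 41.7 mm and 7.16 degrees, less where a joint would pass 70% of its speed; a pose out of reach is approached as far as the arm can. A call with a gripper value outside its range is refused whole. The fingers move at their own pace and stop on an object; the grip force is fixed at half the most. Time passes only in rows, so rows that repeat a pose let the fingers close. It gives the time, the measured TCP pose, the force and the opening at its end, in the units of the state.
- state(): the state, without advancing time (a new reading comes with each control period).
- read_camera(name): name is "scene" or "top"; returns a dict with "img" (384x512x3 uint8, red, green, blue), "fx", "fy", "cx", "cy" (pixels), "T" (4x4, takes a point from camera to world coordinates). Camera axes: x right, y down, z forward; pixel columns grow to the right and rows downward; lengths in mm; the calibration is good to about 2 mm. A picture is of the moment at which its call begins. There is no depth.
- job_done(): hands the job in, once; it reports no verdict.
The state is a dict: "t": time; "joints": joint angles; "qvel": joint speeds; "tau": joint torques, N m; "eef_pos": TCP position; "tcp_rot": TCP orientation; "ft_force": force on the tool from outside, world axes, zero at the start; "moment": the same for the moment, N m; "opening": opening from 0.0 (shut) to 1.0 (fully open).
Only numpy, scipy, OpenCV 4.12 (cv2) and the standard library are available. Lean on these libraries where they do the work, as an engineer would, in place of code of your own. Each camera call takes 0.05 s, during which the arm holds its last target. There are 200 camera calls.

### The job

Do the pointing check of what the next test will use: with the fingertips pointing down, point at the larger of the two screw-cap bottles, then at the one sample tube that stands alone in the far row of the rack (the three others share the near row), then at the petri dish. Each time come down from well above until the fingertips are about 3 cm over the middle of its top and hold still there for a good second, then rise well clear before moving on; finish with the fingertips at least 20 cm above the bench. Touch and move nothing, and do not point at the other bottle, the other tubes or the beaker on the way.

Things in the scene. Friction and masses are not known exactly. Their poses are not given: they have to be found in the camera images.
- large_bottle: the larger screw-cap reagent bottle, 54 mm in diameter, 108 mm tall, standing upright. Origin: centre of its underside, z up; its cap's top is 108 mm above the origin. The two bottles and the dish may each stand in any of three places
- small_bottle: the other, smaller screw-cap reagent bottle, 48 mm in diameter, 92 mm tall, upright; not to be pointed at. Origin: centre of its underside
- dish: flat round petri dish with lid, 62 mm in diameter, 13 mm high, lying on the bench. Origin: centre of its underside; top 13 mm above it
- beaker: small empty clear beaker, 55 mm in diameter, 68 mm tall; a bystander. Origin: centre of its underside
- rack: tube rack fixed to the bench, 64 x 221 mm, 55 mm high, two rows of six holes, 33 mm apart along a row. Origin: centre of its underside; its y axis runs along the rows, its x axis across them, away from the robot (turned at most 0.25 rad): the far row lies at x = +15 mm, the near row at x = -15 mm
- tube_a: capped sample tube, 15 mm wide, 81 mm tall, standing upright in a hole of the rack, its foot 4 mm above the bench, so its cap's top is 85 mm above the bench. Origin: centre of its foot, z up. Which of the four tubes stands alone in the far row changes from run to run (read it from positions, not from the cap)
- tube_b: capped sample tube, 15 mm wide, 81 mm tall, standing upright in a hole of the rack, its foot 4 mm above the bench, so its cap's top is 85 mm above the bench. Origin: centre of its foot, z up. Which of the four tubes stands alone in the far row changes from run to run (read it from positions, not from the cap)
- tube_c: capped sample tube, 15 mm wide, 81 mm tall, standing upright in a hole of the rack, its foot 4 mm above the bench, so its cap's top is 85 mm above the bench. Origin: centre of its foot, z up. Which of the four tubes stands alone in the far row changes from run to run (read it from positions, not from the cap)
- tube_d: capped sample tube, 15 mm wide, 81 mm tall, standing upright in a hole of the rack, its foot 4 mm above the bench, so its cap's top is 85 mm above the bench. Origin: centre of its foot, z up. Which of the four tubes stands alone in the far row changes from run to run (read it from positions, not from the cap)
Things that resemble listed ones, but are neither listed nor needed, are in the scene too. Leave any orange or pink look-alike of the large_bottle alone.

How it is judged (in metres and radians):
On the way, in this order (a step that is already met when the one before it is completed fails the run):
1. the fingertips dwell just above the larger bottle (horizontal distance between the grasp point and large_bottle below 0.02 m and z of the grasp point in the frame of large_bottle between 0.13 and 0.193 m), for 0.7 s.
2. the fingertips dwell just above the tube that stands alone in the far row (((horizontal distance between the grasp point and tube_a below 0.015 m and z of the grasp point in the frame of tube_a between 0.103 and 0.166 m and x of tube_a in the frame of rack above 0 m) or (horizontal distance between the grasp point and tube_b below 0.015 m and z of the grasp point in the frame of tube_b between 0.103 and 0.166 m and x of tube_b in the frame of rack above 0 m) or (horizontal distance between the grasp point and tube_c below 0.015 m and z of the grasp point in the frame of tube_c between 0.103 and 0.166 m and x of tube_c in the frame of rack above 0 m) or (horizontal distance between the grasp point and tube_d below 0.015 m and z of the grasp point in the frame of tube_d between 0.103 and 0.166 m and x of tube_d in the frame of rack above 0 m))), for 0.7 s.
3. the fingertips dwell just above the petri dish (horizontal distance between the grasp point and dish below 0.02 m and z of the grasp point in the frame of dish between 0.035 and 0.098 m), for 0.7 s.
At the end, for the whole second after the job is handed in: All three things were pointed at in order (grasp point 22 to 85 mm above the top, within 20 mm of the middle, 15 mm for the tube, for 0.7 s each); at the end the grasp point is more than 18 cm above the bench and no bottle, tube, dish or beaker has moved 6 mm (height (world z) of the grasp point above 0.18 m and distance of each of large_bottle, small_bottle, dish, beaker, tube_a, tube_b, tube_c, tube_d from where it was at the start of the episode below 0.006 m); the robot touches nothing.
It fails at once if the robot touches something (contact force between any of the fingers, the arm and anything else above 0.5 N).
It fails at once if a bottle, tube, dish or beaker is moved or lifted (distance of any of large_bottle, small_bottle, dish, beaker, tube_a, tube_b, tube_c, tube_d from where it was at the start of the episode above 0.006 m).
It fails at once if the fingertips point closely at the smaller bottle, another tube or the beaker (grasp point within 60 mm above its middle) ((horizontal distance between the grasp point and tube_a below 0.01 m and z of the grasp point in the frame of tube_a between 0.081 and 0.141 m and x of tube_a in the frame of rack below 0 m) or (horizontal distance between the grasp point and tube_b below 0.01 m and z of the grasp point in the frame of tube_b between 0.081 and 0.141 m and x of tube_b in the frame of rack below 0 m) or (horizontal distance between the grasp point and tube_c below 0.01 m and z of the grasp point in the frame of tube_c between 0.081 and 0.141 m and x of tube_c in the frame of rack below 0 m) or (horizontal distance between the grasp point and tube_d below 0.01 m and z of the grasp point in the frame of tube_d between 0.081 and 0.141 m and x of tube_d in the frame of rack below 0 m) or (horizontal distance between the grasp point and small_bottle below 0.012 m and z of the grasp point in the frame of small_bottle between 0.092 and 0.152 m) or (horizontal distance between the grasp point and beaker below 0.012 m and z of the grasp point in the frame of beaker between 0.068 and 0.128 m)).
It also fails if it takes over 51 s, if anything falls off the work surface, if the arm or the gripper's body presses on something with over 40 N, if the wrist force passes 120 N, or if a joint passes its speed limit or range.

## Working session

There is one attempt and no reset: what is moved stays moved. The work goes in short steps, Python scripts to look and compute and a shell command to move; the robot and the scene stay as the last step left them, time stands still between calls to the robot, and variables do not carry over. Pictures are saved under pics/ and viewed, about 8 in all and at most 12, crops included, and the job is handed in when it is done.

```bash
mkdir -p pics; cat > h.py <<'E'
import numpy as np, cv2
from cell import state, read_camera, job_done
def snap(n,f):
    c=read_camera(n); cv2.imwrite('pics/'+f,c['img'][:,:,::-1]); np.savez('pics/'+n+'.npz',**c); return c
def load(n): return np.load('pics/'+n+'.npz')
def ray(c,u,v,z):
    T=c['T']; d=T[:3,:3]@np.array([(u-c['cx'])/c['fx'],(v-c['cy'])/c['fy'],1]); o=T[:3,3]
    return o+d*(z-o[2])/d[2]
def proj(c,p):
    q=np.linalg.inv(c['T'])@np.append(p,1); return c['fx']*q[0]/q[2]+c['cx'],c['fy']*q[1]/q[2]+c['cy']
E
python3 - <<'E'
from h import *
for n in('scene','top'):
    c=snap(n,n+'0.png'); print(n,c['T'][:3,3],c['fx'])
    print(c['T'][:3,:3].round(2))
s=state();print(s['t'],s['eef_pos'],s['tcp_rot'])
E
```

```text
scene [-173.74616549 -559.13248654  720.27557215] 380.165547375884
[[ 0.62 -0.46  0.63]
 [-0.78 -0.37  0.5 ]
 [ 0.   -0.81 -0.59]]
top [434.20568761  -3.81549792 974.56376676] 356.10778512450776
[[ 0.02 -0.99  0.12]
 [-1.   -0.02  0.02]
 [-0.02 -0.12 -0.99]]
0.1 [269.31972045 563.73884229 203.91937965] [-3.14148408e+00  1.01364577e-03  1.12503913e+00]
```

View pics/scene0.png

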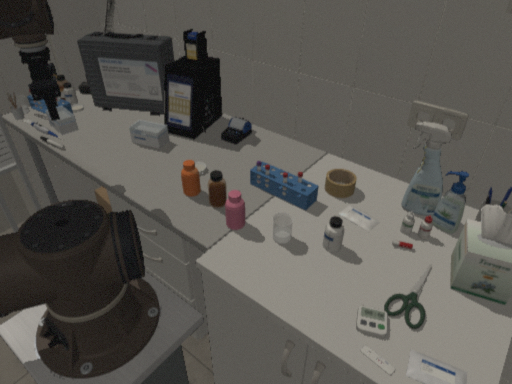

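View pics/top0.png

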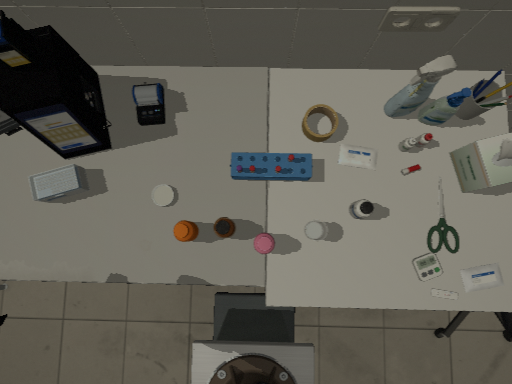

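The scene has an orange (185,231 in top), a brown (224,228), a pink (264,243) and a white (363,209) bottle. The white disc at (163,195) is the dish, the beaker is at (316,230) and the rack is around (271,166). Next I'll enlarge these for measuring.

```bash
python3 - <<'E'
from h import *
a=load('top')['img'][:,:,::-1]; b=load('scene')['img'][:,:,::-1]
g=lambda i:np.clip(i.astype(float)*1.3,0,255).astype(np.uint8)
cv2.imwrite('pics/ct.png',g(cv2.resize(a[145:260,145:395],None,fx=3.2,fy=3.2,interpolation=cv2.INTER_CUBIC)))
cv2.imwrite('pics/cs.png',g(cv2.resize(b[145:260,175:375],None,fx=4,fy=4,interpolation=cv2.INTER_CUBIC)))
E
```

```text
(no output)
```

View pics/ct.png

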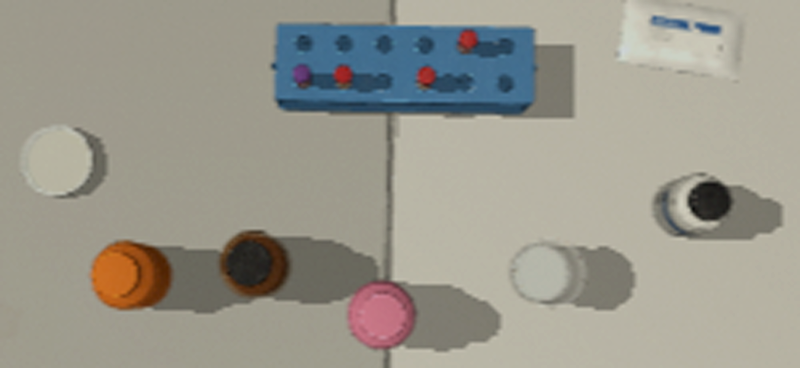

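View pics/cs.png

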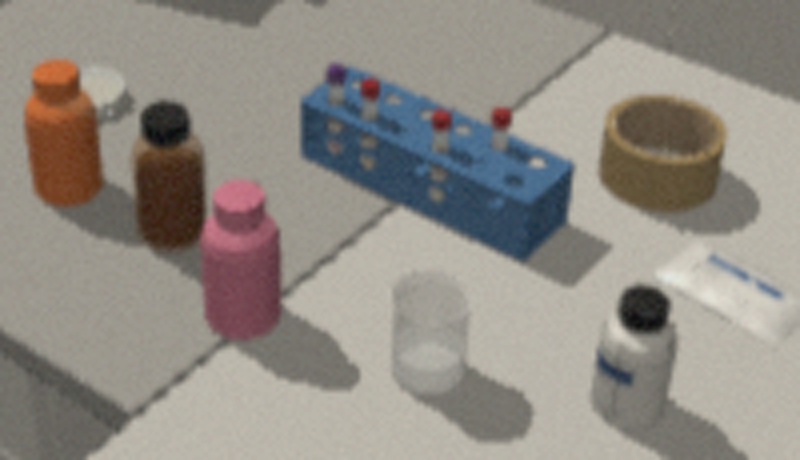

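The top crop shows the brown bottle's black cap at full-image (222,227), the white bottle's cap at (367,207), the lone far-row tube at (291,157) and the dish at (163,195). Only the brown and white bottles are candidates, so I'll triangulate their cap heights to tell which is larger.

```bash
python3 - <<'E'
from h import *
t,s=load('top'),load('scene')
def cen(c,u,v,r,f):
    i=c['img'].astype(int); m=np.zeros(i.shape[:2],np.uint8); 
    w=f(i)[v-r:v+r+1,u-r:u+r+1]; ys,xs=np.nonzero(w)
    return xs.mean()+u-r,ys.mean()+v-r,len(xs),np.ptp(xs)+1,np.ptp(ys)+1,(ys.min()+v-r)
dark=lambda i:i.max(2)<62
red=lambda i:(i[...,0]>100)&(i[...,0]>1.8*i[...,1])&(i[...,0]>1.5*i[...,2])
lite=lambda i:(i.min(2)>0)
def tri(a,b):
    A=[];B=[]
    for c,p in((t,a),(s,b)):
        d=c['T'][:3,:3]@[(p[0]-c['cx'])/c['fx'],(p[1]-c['cy'])/c['fy'],1]; d/=np.linalg.norm(d)
        P=np.eye(3)-np.outer(d,d); A.append(P);B.append(P@c['T'][:3,3])
    return np.linalg.lstsq(np.vstack(A),np.hstack(B),rcond=None)[0]
for n,a,b,r,f in(('brown',(222,227),(216,176),9,dark),('white',(367,207),(336,222),8,dark),('tube',(291,157),(300,174),5,red)):
    x=cen(t,*a,r,f);y=cen(s,*b,r,f); print(n,np.round(x,1),np.round(y,1),tri(x,y).round(1))
    for z in (85,88,104,108): print(z,ray(t,x[0],x[1],z).round(1),ray(s,y[0],y[1],z).round(1))
print('dish',ray(t,163.1,195,13),ray(s,200,167,13))
# base height/diameters: dish, beaker
print('dish dia',np.linalg.norm(ray(t,145+22/3.2,195,13)-ray(t,145+94/3.2,195,13)))
for n,u,v in(('beaker',145+543/3.2,145+272/3.2),('orange',145+118/3.2,145+275/3.2),('pink',145+382/3.2,145+315/3.2)):print(n,ray(t,u,v,68 if n=='beaker' else 105))
for u,v in((304,75),(344,75),(427,75),(468,38)):print('tube',ray(t,145+u/3.2,145+v/3.2,83))
# body widths in scene crop
for n,w,v,ul in(('brown',(134,205),190,0),('white',(600,672),360,0)):
    print(n,'width px',(w[1]-w[0])/4)
    d=(s['T'][:3,3]);
E
```

```text
brown [224.  226.9 245.   17.   18.  219. ] [216.2 176.6 120.   14.   15.  171. ] [450.4  76.9  95.5]
85 [451.7  76.6  85. ] [459.8  88.9  85. ]
88 [451.7  76.3  88. ] [456.8  85.9  88. ]
104 [451.4  74.9 104. ] [440.8  69.6 104. ]
108 [451.3  74.5 108. ] [436.8  65.5 108. ]
white [366.5 207.4 128.   14.   12.  202. ] [335.7 222.1 110.   12.   11.  217. ] [ 506.8 -276.6   83. ]
85 [ 507.2 -276.8   85. ] [ 503.8 -276.9   85. ]
88 [ 507.  -275.9   88. ] [ 500.6 -278.2   88. ]
104 [ 505.7 -271.   104. ] [ 483.5 -285.3  104. ]
108 [ 505.4 -269.8  108. ] [ 479.2 -287.1  108. ]
tube [290.5 156.6  17.    4.    5.  155. ] [299.5 172.5   6.    4.    2.  172. ] [632.4 -86.8  83.6]
85 [632.8 -87.5  85. ] [629.6 -87.1  85. ]
88 [632.2 -87.3  88. ] [625.8 -89.3  88. ]
104 [628.6 -85.8 104. ] [ 605.6 -101.2  104. ]
108 [627.7 -85.4 108. ] [ 600.5 -104.2  108. ]
dish [536.43942817 252.12238106  13.        ] [538.33105703 242.77864414  13.        ]
dish dia 61.73979830792828
beaker [ 449.00422336 -151.14264671   68.        ]
orange [439.50869075 177.21544778 105.        ]
pink [413.65776833 -24.03511458 105.        ]
tube [600.59247918  40.33998491  83.        ]
tube [601.13594802   8.5419321   83.        ]
tube [602.2612068  -57.29631887  83.        ]
tube [632.72469968 -89.56176925  83.        ]
brown width px 17.75
white width px 18.0
```

Brown is the large bottle: its cap sits higher, and it looks about as wide as the white one from further away. The white cap's mid-height of about 83 mm fits the 92 mm bottle. 

Targets in mm: bottle (451,78), tube (632,-88), dish (536.5,252). I'll travel high to the bottle first.

```bash
python3 -m handwheel '[{"hand":0.04,"x":0,"y":0,"z":0.04},{"hand":0.04,"x":0,"y":0,"z":0.06},{"hand":0.04,"x":0.182,"y":-0.486,"z":0.06},{"hand":0.04,"x":0.182,"y":-0.486,"z":0.06},{"hand":0.04,"x":0.182,"y":-0.486,"z":0.06},{"hand":0.04,"x":0.182,"y":-0.486,"z":0.06},{"hand":0.04,"x":0.182,"y":-0.486,"z":0.06},{"hand":0.04,"x":0.182,"y":-0.486,"z":0.06},{"hand":0.04,"x":0.182,"y":-0.486,"z":0.06},{"hand":0.04,"x":0.182,"y":-0.486,"z":0.06},{"hand":0.04,"x":0.182,"y":-0.486,"z":0.06},{"hand":0.04,"x":0.182,"y":-0.486,"z":0.06},{"hand":0.04,"x":0.182,"y":-0.486,"z":0.06},{"hand":0.04,"x":0.182,"y":-0.486,"z":0.06},{"hand":0.04,"x":0.182,"y":-0.486,"z":0.06},{"hand":0.04,"x":0.182,"y":-0.486,"z":0.06},{"hand":0.04,"x":0.182,"y":-0.486,"z":0.06},{"hand":0.04,"x":0.182,"y":-0.486,"z":0.06},{"hand":0.04,"x":0.182,"y":-0.486,"z":0.06},{"hand":0.04,"x":0.182,"y":-0.486,"z":0.06}]'
python3 - <<'E'
from h import *
c=snap('scene','s1.png')
cv2.imwrite('pics/s1c.png',cv2.resize(c['img'][40:260,100:380,::-1],None,fx=2.5,fy=2.5,interpolation=cv2.INTER_CUBIC))
s=state();p=np.array(s['eef_pos']);print(s['t'],p,s['tcp_rot'],proj(c,p-[0,0,14]),proj(c,[451,78,108]))
E
```

```text
0.15 [269.39043193 563.75538852 203.97801212] [-3.14151008e+00  8.58523039e-04  1.12494334e+00] (np.float64(57.19084546252736), np.float64(119.81746183149363)) (np.float64(216.37996197489588), np.float64(172.79343487780528))invalid input
```

View pics/s1c.png

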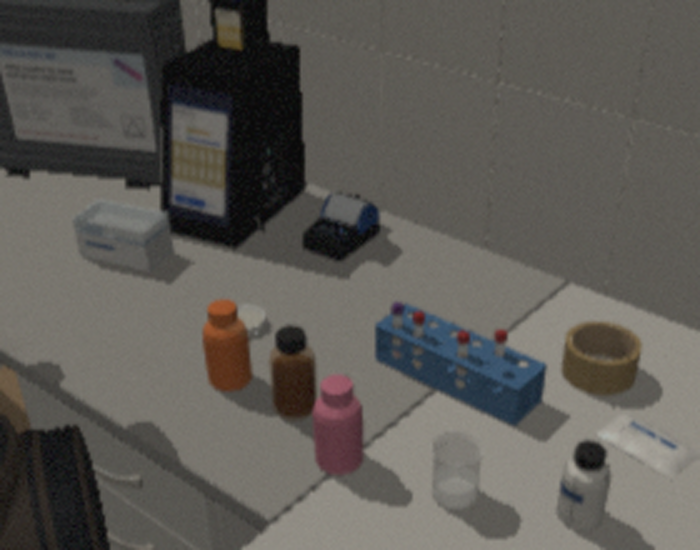

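The arm hasn't moved: the call was refused, probably because "spin" was missing. The bottle estimate projects onto the cap top in the view (216,173), so it holds.

```bash
python3 -m handwheel '[{"hand":0.04,"x":0,"y":0,"z":0.04,"spin":0},{"hand":0.04,"x":0,"y":0,"z":0.06,"spin":0},{"hand":0.04,"x":0.182,"y":-0.486,"z":0.06,"spin":0},{"hand":0.04,"x":0.182,"y":-0.486,"z":0.06,"spin":0},{"hand":0.04,"x":0.182,"y":-0.486,"z":0.06,"spin":0},{"hand":0.04,"x":0.182,"y":-0.486,"z":0.06,"spin":0},{"hand":0.04,"x":0.182,"y":-0.486,"z":0.06,"spin":0},{"hand":0.04,"x":0.182,"y":-0.486,"z":0.06,"spin":0},{"hand":0.04,"x":0.182,"y":-0.486,"z":0.06,"spin":0},{"hand":0.04,"x":0.182,"y":-0.486,"z":0.06,"spin":0},{"hand":0.04,"x":0.182,"y":-0.486,"z":0.06,"spin":0},{"hand":0.04,"x":0.182,"y":-0.486,"z":0.06,"spin":0},{"hand":0.04,"x":0.182,"y":-0.486,"z":0.06,"spin":0},{"hand":0.04,"x":0.182,"y":-0.486,"z":0.06,"spin":0},{"hand":0.04,"x":0.182,"y":-0.486,"z":0.06,"spin":0},{"hand":0.04,"x":0.182,"y":-0.486,"z":0.06,"spin":0},{"hand":0.04,"x":0.182,"y":-0.486,"z":0.06,"spin":0},{"hand":0.04,"x":0.182,"y":-0.486,"z":0.06,"spin":0}]'
```

```text
t: 1.65
eef_pos: [451.2, 78.3, 264.3]
tcp_rot: [-3.141, -0.0, 1.125]
ft_force: [0.5, -0.2, -0.4]
opening: 0.417
```

```bash
python3 -m handwheel '[{"hand":0.04,"x":0,"y":0,"z":-0.02,"spin":0},{"hand":0.04,"x":0,"y":0,"z":-0.04,"spin":0},{"hand":0.04,"x":0,"y":0,"z":-0.04,"spin":0}]'
python3 - <<'E'
from h import *
c=snap('scene','s2.png')
cv2.imwrite('pics/s2c.png',cv2.resize(c['img'][40:260,100:380,::-1],None,fx=2.5,fy=2.5,interpolation=cv2.INTER_CUBIC))
p=np.array(state()['eef_pos']);print(p,proj(c,p-[0,0,14]))
E
```

```text
t: 1.9
eef_pos: [449.7, 79.1, 222.0]
tcp_rot: [-3.138, 0.002, 1.127]
ft_force: [-0.2, 0.4, 0.1]
opening: 0.416
[450.43462266  78.99188869 223.60884927] (np.float64(213.83578905767516), np.float64(141.46526137700627))
```

View pics/s2c.png

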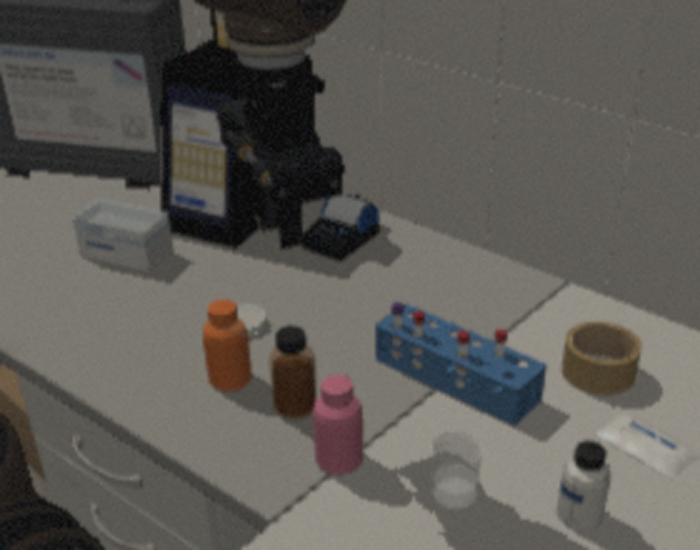

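The fingertips, near crop (290,245), are directly above the brown bottle's cap at (290,335), with a clear gap between them. I'll descend 68 mm, hold, then rise.

```bash
python3 -m handwheel '[{"hand":0.04,"x":0,"y":0,"z":-0.02,"spin":0},{"hand":0.04,"x":0,"y":0,"z":-0.04,"spin":0},{"hand":0.04,"x":0,"y":0,"z":-0.055,"spin":0},{"hand":0.04,"x":0,"y":0,"z":-0.068,"spin":0},{"hand":0.04,"x":0,"y":0,"z":-0.068,"spin":0},{"hand":0.04,"x":0,"y":0,"z":-0.068,"spin":0},{"hand":0.04,"x":0,"y":0,"z":-0.068,"spin":0},{"hand":0.04,"x":0,"y":0,"z":-0.068,"spin":0},{"hand":0.04,"x":0,"y":0,"z":-0.068,"spin":0},{"hand":0.04,"x":0,"y":0,"z":-0.068,"spin":0},{"hand":0.04,"x":0,"y":0,"z":-0.068,"spin":0},{"hand":0.04,"x":0,"y":0,"z":-0.068,"spin":0},{"hand":0.04,"x":0,"y":0,"z":-0.068,"spin":0},{"hand":0.04,"x":0,"y":0,"z":-0.068,"spin":0},{"hand":0.04,"x":0,"y":0,"z":-0.068,"spin":0},{"hand":0.04,"x":0,"y":0,"z":-0.068,"spin":0},{"hand":0.04,"x":0,"y":0,"z":-0.068,"spin":0},{"hand":0.04,"x":0,"y":0,"z":-0.068,"spin":0},{"hand":0.04,"x":0,"y":0,"z":-0.068,"spin":0},{"hand":0.04,"x":0,"y":0,"z":-0.068,"spin":0}]'
```

```text
t: 3.62
eef_pos: [451.5, 77.9, 156.5]
tcp_rot: [-3.142, -0.0, 1.125]
ft_force: [0.3, -0.3, -0.2]
opening: 0.422
```

```bash
python3 -m handwheel '[{"hand":0.04,"x":0,"y":0,"z":0.04,"spin":0},{"hand":0.04,"x":0,"y":0,"z":0.08,"spin":0},{"hand":0.04,"x":0,"y":0,"z":0.108,"spin":0},{"hand":0.04,"x":0,"y":0,"z":0.108,"spin":0},{"hand":0.04,"x":0.181,"y":-0.166,"z":0.108,"spin":0},{"hand":0.04,"x":0.181,"y":-0.166,"z":0.108,"spin":0},{"hand":0.04,"x":0.181,"y":-0.166,"z":0.108,"spin":0},{"hand":0.04,"x":0.181,"y":-0.166,"z":0.108,"spin":0},{"hand":0.04,"x":0.181,"y":-0.166,"z":0.108,"spin":0},{"hand":0.04,"x":0.181,"y":-0.166,"z":0.108,"spin":0},{"hand":0.04,"x":0.181,"y":-0.166,"z":0.108,"spin":0},{"hand":0.04,"x":0.181,"y":-0.166,"z":0.108,"spin":0},{"hand":0.04,"x":0.181,"y":-0.166,"z":0.108,"spin":0},{"hand":0.04,"x":0.181,"y":-0.166,"z":0.108,"spin":0},{"hand":0.04,"x":0.181,"y":-0.166,"z":0.05,"spin":0},{"hand":0.04,"x":0.181,"y":-0.166,"z":0.05,"spin":0},{"hand":0.04,"x":0.181,"y":-0.166,"z":0.05,"spin":0},{"hand":0.04,"x":0.181,"y":-0.166,"z":0.05,"spin":0}]'
python3 - <<'E'
from h import *
c=snap('scene','s3.png')
cv2.imwrite('pics/s3c.png',cv2.resize(c['img'][80:240,200:400,::-1],None,fx=3.5,fy=3.5,interpolation=cv2.INTER_CUBIC))
p=np.array(state()['eef_pos']);print(p,proj(c,p-[0,0,14]),proj(c,[632,-88,83]))
E
```

```text
t: 5.12
eef_pos: [632.1, -87.3, 206.9]
tcp_rot: [-3.141, -0.0, 1.126]
ft_force: [0.8, 0.3, 1.1]
opening: 0.42
[632.71292405 -87.53954751 207.9752007 ] (np.float64(303.1208923336461), np.float64(139.79298823527574)) (np.float64(300.1597363311902), np.float64(172.81150435503028))
```

View pics/s3c.png

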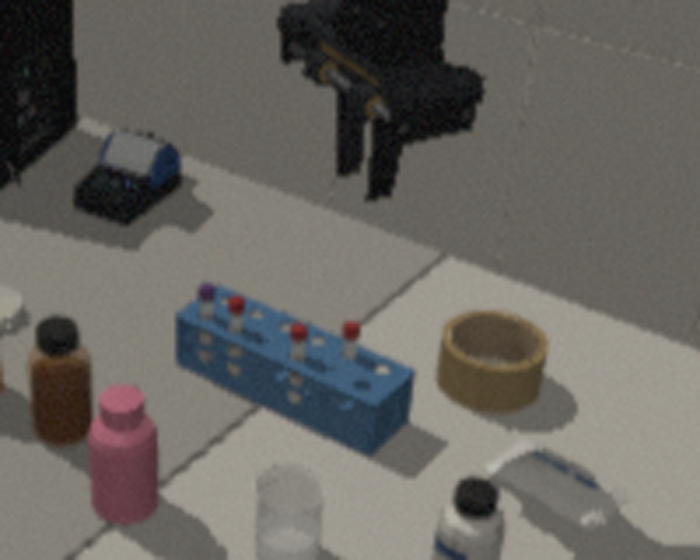

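The fingertips' midpoint at crop (363,185) is above the lone far tube at (351,328), offset by the perspective I expected. Descend 73 mm and hold.

```bash
python3 -m handwheel '[{"hand":0.04,"x":0,"y":0,"z":-0.025,"spin":0},{"hand":0.04,"x":0,"y":0,"z":-0.045,"spin":0},{"hand":0.04,"x":0,"y":0,"z":-0.06,"spin":0},{"hand":0.04,"x":0,"y":0,"z":-0.073,"spin":0},{"hand":0.04,"x":0,"y":0,"z":-0.073,"spin":0},{"hand":0.04,"x":0,"y":0,"z":-0.073,"spin":0},{"hand":0.04,"x":0,"y":0,"z":-0.073,"spin":0},{"hand":0.04,"x":0,"y":0,"z":-0.073,"spin":0},{"hand":0.04,"x":0,"y":0,"z":-0.073,"spin":0},{"hand":0.04,"x":0,"y":0,"z":-0.073,"spin":0},{"hand":0.04,"x":0,"y":0,"z":-0.073,"spin":0},{"hand":0.04,"x":0,"y":0,"z":-0.073,"spin":0},{"hand":0.04,"x":0,"y":0,"z":-0.073,"spin":0},{"hand":0.04,"x":0,"y":0,"z":-0.073,"spin":0},{"hand":0.04,"x":0,"y":0,"z":-0.073,"spin":0},{"hand":0.04,"x":0,"y":0,"z":-0.073,"spin":0},{"hand":0.04,"x":0,"y":0,"z":-0.073,"spin":0},{"hand":0.04,"x":0,"y":0,"z":-0.073,"spin":0},{"hand":0.04,"x":0,"y":0,"z":-0.073,"spin":0},{"hand":0.04,"x":0,"y":0,"z":-0.073,"spin":0}]'
```

```text
t: 6.83
eef_pos: [632.5, -88.1, 133.5]
tcp_rot: [3.142, -0.0, 1.125]
ft_force: [1.2, 0.2, -0.0]
opening: 0.421
```

```bash
python3 -m handwheel '[{"hand":0.04,"x":0,"y":0,"z":0.04,"spin":0},{"hand":0.04,"x":0,"y":0,"z":0.08,"spin":0},{"hand":0.04,"x":0,"y":0,"z":0.12,"spin":0},{"hand":0.04,"x":0,"y":0,"z":0.13,"spin":0},{"hand":0.04,"x":-0.096,"y":0.34,"z":0.13,"spin":0},{"hand":0.04,"x":-0.096,"y":0.34,"z":0.13,"spin":0},{"hand":0.04,"x":-0.096,"y":0.34,"z":0.13,"spin":0},{"hand":0.04,"x":-0.096,"y":0.34,"z":0.13,"spin":0},{"hand":0.04,"x":-0.096,"y":0.34,"z":0.13,"spin":0},{"hand":0.04,"x":-0.096,"y":0.34,"z":0.13,"spin":0},{"hand":0.04,"x":-0.096,"y":0.34,"z":0.13,"spin":0},{"hand":0.04,"x":-0.096,"y":0.34,"z":0.13,"spin":0},{"hand":0.04,"x":-0.096,"y":0.34,"z":0.13,"spin":0},{"hand":0.04,"x":-0.096,"y":0.34,"z":0.13,"spin":0},{"hand":0.04,"x":-0.096,"y":0.34,"z":0.13,"spin":0},{"hand":0.04,"x":-0.096,"y":0.34,"z":0.13,"spin":0},{"hand":0.04,"x":-0.096,"y":0.34,"z":0.13,"spin":0},{"hand":0.04,"x":-0.096,"y":0.34,"z":0.03,"spin":0},{"hand":0.04,"x":-0.096,"y":0.34,"z":0.03,"spin":0},{"hand":0.04,"x":-0.096,"y":0.34,"z":0.03,"spin":0}]'
python3 - <<'E'
from h import *
c=snap('scene','s4.png')
cv2.imwrite('pics/s4c.png',cv2.resize(c['img'][60:240,110:330,::-1],None,fx=3.2,fy=3.2,interpolation=cv2.INTER_CUBIC))
p=np.array(state()['eef_pos']);print(p,proj(c,p-[0,0,14]),proj(c,[536.5,252,13]))
E
```

```text
t: 8.5
eef_pos: [535.2, 249.9, 159.2]
tcp_rot: [-3.138, 0.003, 1.123]
ft_force: [-0.3, 0.3, -1.2]
opening: 0.417
[534.7081716  249.78861089 157.65254666] (np.float64(194.20673265394046), np.float64(132.10295157006652)) (np.float64(197.65918511469897), np.float64(166.27186020649006))
```

View pics/s4c.png

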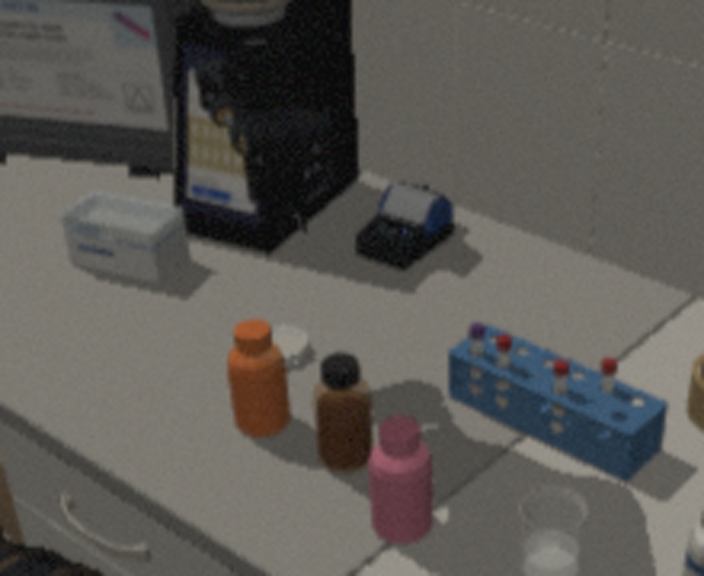

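The dish at crop (281,343) lies where the estimate projects it (280,340). The gripper is seen against the black machine, above the dish. I'll descend 98 mm, which leaves the gripper body about 20 mm above the height of the orange bottle, then hold.

```bash
python3 -m handwheel '[{"hand":0.04,"x":0,"y":0,"z":-0.025,"spin":0},{"hand":0.04,"x":0,"y":0,"z":-0.05,"spin":0},{"hand":0.04,"x":0,"y":0,"z":-0.07,"spin":0},{"hand":0.04,"x":0,"y":0,"z":-0.085,"spin":0},{"hand":0.04,"x":0,"y":0,"z":-0.098,"spin":0},{"hand":0.04,"x":0,"y":0,"z":-0.098,"spin":0},{"hand":0.04,"x":0,"y":0,"z":-0.098,"spin":0},{"hand":0.04,"x":0,"y":0,"z":-0.098,"spin":0},{"hand":0.04,"x":0,"y":0,"z":-0.098,"spin":0},{"hand":0.04,"x":0,"y":0,"z":-0.098,"spin":0},{"hand":0.04,"x":0,"y":0,"z":-0.098,"spin":0},{"hand":0.04,"x":0,"y":0,"z":-0.098,"spin":0},{"hand":0.04,"x":0,"y":0,"z":-0.098,"spin":0},{"hand":0.04,"x":0,"y":0,"z":-0.098,"spin":0},{"hand":0.04,"x":0,"y":0,"z":-0.098,"spin":0},{"hand":0.04,"x":0,"y":0,"z":-0.098,"spin":0},{"hand":0.04,"x":0,"y":0,"z":-0.098,"spin":0},{"hand":0.04,"x":0,"y":0,"z":-0.098,"spin":0},{"hand":0.04,"x":0,"y":0,"z":-0.098,"spin":0},{"hand":0.04,"x":0,"y":0,"z":-0.098,"spin":0}]'
python3 -m handwheel '[{"hand":0.04,"x":0,"y":0,"z":0,"spin":0},{"hand":0.04,"x":0,"y":0,"z":0,"spin":0},{"hand":0.04,"x":0,"y":0,"z":0.04,"spin":0},{"hand":0.04,"x":0,"y":0,"z":0.08,"spin":0},{"hand":0.04,"x":0,"y":0,"z":0.12,"spin":0},{"hand":0.04,"x":0,"y":0,"z":0.16,"spin":0},{"hand":0.04,"x":0,"y":0,"z":0.2,"spin":0},{"hand":0.04,"x":0,"y":0,"z":0.2,"spin":0},{"hand":0.04,"x":0,"y":0,"z":0.2,"spin":0},{"hand":0.04,"x":0,"y":0,"z":0.2,"spin":0},{"hand":0.04,"x":0,"y":0,"z":0.2,"spin":0},{"hand":0.04,"x":0,"y":0,"z":0.2,"spin":0}]'
```

```text
t: 10.22
eef_pos: [536.5, 251.9, 65.4]
tcp_rot: [-3.142, -0.0, 1.125]
ft_force: [0.0, 0.1, -0.6]
opening: 0.422
t: 11.22
eef_pos: [536.1, 251.8, 263.9]
tcp_rot: [-3.14, 0.002, 1.125]
ft_force: [0.5, 0.3, 0.6]
opening: 0.424
```

```bash
python3 - <<'E'
from h import *
a=cv2.imread('pics/scene0.png').astype(int)[140:260,170:360]; b=read_camera('scene')['img'][140:260,170:360,::-1].astype(int)
d=np.abs(a-b).max(2)>60; print('changed px',d.sum()); ys,xs=np.nonzero(d); print(list(zip(xs+170,ys+140))[:20])
print(state()['eef_pos']); print(job_done())
E
```

```text
changed px 0
[]
[536.19232481 251.84307894 264.064392  ]
the job is handed in; nothing more can be done
None
```

I pointed in order at the brown bottle, the lone far-row tube and the dish, then handed the job in. `job_done()` gives no verdict, so the result rests on my own checks.

| Target | TCP position, mm (x, y) | Fingertips above its top, mm | Hold |
|---|---|---|---|
| Large (brown) bottle | 451, 78 | about 35 | over 1 s |
| Lone far-row tube | 632, -88 | about 35 | over 1 s |
| Petri dish | 536, 252 | about 38 | over 1 s |

- **End state:** the fingertips finished about 250 mm above the bench, at 11.3 s of the 51 s allowed.
- **Contact:** the force readings between moves stayed around 1 N or less, which is about noise level, and I saw no sign of contact.
- **Nothing moved:** comparing the scene picture before and after showed no changed pixels (at a coarse threshold) around the bottles, rack, beaker and dish.
- **Which bottle is larger:** I chose brown because its cap triangulated higher, about 96 mm against 83 mm at mid-cap. It also looked as wide as the white one from further away. The brown cap's colour mask was slightly off, so I centred it by eye, and it projected onto the cap in the second view.
- **Dish position:** the two views disagreed by about 9 mm, because the orange bottle partly hides the dish in the scene view. I used the top view.
- **Refused call:** my first move was rejected because it left out "spin", and the arm did not move.

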